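# Load a cheese press with slotted weights

## Task

Load the cheese press with both slotted weights, the blue one and the red one: slide each sideways onto the stem, under the knob, so that they lie flat one on the other on the platform with the stem at the bottom of each slot, in either order. Turn their slots to opposite sides so that neither can slide off. Leave the things standing round about undisturbed.

Things in the scene. Friction and masses are not known exactly. Their poses are not given: they have to be found in the camera images.
- press: Cheese press, fixed: round steel drip tray of 116 mm diameter, 14 high, and on it a white mould of 106 mm diameter up to height 66. Origin on the worktop under the stem, z up. Its follower in the mould carries a round wooden platform with the stem and knob.
- platform (a point): Centre of the top of a round wooden platform (80 mm across, 7 thick), on the stem's axis, about 85 mm above the worktop when empty. Sprung: it moves straight down only, about 1 mm per newton (some 4 to 6 mm under one weight), at most 14 mm. Two weights take 40 of the 48 mm between platform and knob.
- knob (a point): Centre of the top of the black knob on the stem: 26 mm across, 10 high, 58 mm above the platform's top, moving with it. The steel stem below it is 12 mm in diameter and 48 mm long from platform to knob. The knob is wider than the slots, so weights go on only sideways.
- weight_blue: Blue slotted weight. Oblong slab with rounded ends, 90 x 60 x 20 mm (x, y, z), long sides flat, 0.36 to 0.59 kg. A slot 18 wide through its full thickness runs from the +x end along the middle to x = -9; prong tips rounded. Origin at its centre; x points out of the slot's mouth. Both faces alike: either may be up. It starts lying flat on the worktop.
- weight_blue_mouth (a point): Middle of the blue weight's slot mouth, 45 mm from its origin along its x.
- weight_red: Red slotted weight, same shape, axes and weight as the blue. It starts on edge in the stand: x level, standing on a long flat side, 60 mm tall (from 6 to 66 above the worktop), so that only its 20 mm thickness can be pinched from above. To go on the stem it must be laid flat and taken again across its 60 mm width. Leaned over 20 degrees on its lower edge it falls flat.
- weight_red_mouth (a point): Middle of the red weight's slot mouth, 45 mm from its origin along its x.
- tap (a point): Foot of the fixed kitchen tap behind the sink, to the right of the work: its arched spout rises 345 mm above the worktop and the arm starts beyond it, so pass above it or round it. Not part of the job.
- stand: Low wooden stand, fixed: foot 60 x 125 x 6 mm, trough along its y, 23.5 wide and 97 long inside, with walls 10 thick up to 28 above the worktop and low ends. Origin on the worktop under its middle. The trough runs roughly across the robot's view (y left to right).
- butter_block: Bystander: block of butter in a white and green wrapper, 73x102x37 mm, loose; origin under its centre. To be left alone.
- jam_jar: Bystander: jam jar with green lid, 66x66x99 mm, loose; origin under its centre. To be left alone.
- salt_shaker: Bystander: glass salt shaker with grey top, 44x44x90 mm, loose; origin under its centre. To be left alone.
- mug_tea: Bystander: green and white mug, 86x117x88 mm, loose; origin under its centre. To be left alone.
- spice_jar_2: Bystander: spice jar with yellow lid, 44x44x96 mm, loose; origin under its centre. To be left alone.
- tin_paste: Bystander: small green tin, 57x57x72 mm, loose; origin under its centre. To be left alone.

How it is judged (in metres and radians):
On the way:
1. one of the weights lies released on the platform with the stem home in its slot (((horizontal distance between weight_blue and platform below 0.012 m and angle between the z axis of weight_blue and the z axis of press, either way round below 0.12 rad and z of weight_blue in the frame of platform between 0.005 and 0.036 m and contact force between the fingers and weight_blue below 0.1 N) or (horizontal distance between weight_red and platform below 0.012 m and angle between the z axis of weight_red and the z axis of press, either way round below 0.12 rad and z of weight_red in the frame of platform between 0.005 and 0.036 m and contact force between the fingers and weight_red below 0.1 N))), for 0.2 s.
At the end, for the whole second after the job is handed in: Both weights lie flat (within 0.12 rad), at rest and let go, stacked on the platform under the knob in either order, each centre within 12 mm of the stem's axis, slots pointing to opposite sides (within about 60 degrees); no bystander moved over 30 mm (horizontal distance between each of weight_blue, weight_red and platform below 0.012 m and angle between the z axis of each of weight_blue, weight_red and the z axis of press, either way round below 0.12 rad and z of weight_blue in the frame of platform between 0.005 and 0.036 m and contact force between the fingers and weight_blue below 0.1 N and z of weight_red in the frame of platform between 0.005 and 0.036 m and contact force between the fingers and weight_red below 0.1 N and x of weight_red_mouth in the frame of weight_blue below -0.02 m and linear speed of each of weight_blue, weight_red below 0.02 m/s); the robot touches nothing.
It fails at once if a bystander was moved more than 30 mm (distance of any of butter_block, jam_jar, salt_shaker, mug_tea, spice_jar_2, tin_paste from where it was at the start of the episode above 0.03 m).
It also fails if it takes over 72 s, if anything falls off the work surface, if the arm or the gripper's body presses on something with over 40 N, if the wrist force passes 120 N, or if a joint passes its speed limit or range.

## Robot

A 7-joint arm with a two-finger parallel gripper is mounted at the origin on a cart in front of the work surface, level with it; the furniture and walls round the work are solid. World frame = base frame: x ahead of the robot, y to its left, z up, the work surface at z = 0. Lengths are in m, angles in degrees, forces in N, time in s.
With the tool pointing down it reaches from about 0.4 to 0.875 m from the base axis. Payload 6.5 kg.
Tool frame: the origin (TCP) lies midway between the tips of the shut fingers; the grasp point (between the pads) lies 19 mm behind it; z points along the fingers, y is the line along which they close (so a half turn about z gives the same grasp; the last joint's range is limited). The gripper opens to 85 mm and grips with 20 to 120 N. Pads are 22 mm wide; open, the fingers measure 114 mm over their backs; the gripper's body (76 mm by 85 mm) begins 54 mm behind the grasp point. The pads swing forward as they close: fully open they stand 13 mm farther back than shut.
Start: joints at [73.442, 30.733, -0.252, 88.115, 0.149, 61.152, -4.079], TCP at [0.144, -0.634, 0.231] pointing down, gripper open.
Joint ranges: [-154.64, 154.64], [-21.42, 123.67], [-72.66, 72.17], [13.99, 137.28], [-74.86, 254.86], [10.95, 109.41], [-158.01, 158.01]. Speed limits (degrees/s): [136.94, 136.94, 180, 180, 180, 180, 180].

## Interface

Orientations are given as a 3x3 rotation matrix whose columns are the frame's x, y, z axes.
In Python, from rig import r gives the robot as it stands. Calls block until the motion is done:
- r.movep(position, orientation): joint-space move of the TCP to a pose.
- r.movel(position, max_speed=0.15, rot=None, stop_force=None): straight line of the TCP; rot=None keeps the orientation; max_speed is the mean speed in m/s. With stop_force (N) it stops when the force on the tool has changed by that much, and returns True; else False.
- r.set_joints(angles): joint-space move.
- r.gripper_open() and r.clamp(): open the fingers fully, or close them until they stop; the grip force is fixed at half the most.
- r.wait(seconds).
- r.ik(position, orientation): joint angles nearest the present ones, or None.
- r.grab_frame(name): name is "scene" or "top"; returns (picture, depth): 384x512x3 uint8, red, green, blue; 384x512 float32, m along the optical axis (not along the pixel's ray), 0 where there is no reading.
- r.camera_info(name): a dict with "K" (3x3 intrinsics, pixels), "extrinsics" (4x4, takes a point from camera to world coordinates). Camera axes: x right, y down, z forward; pixel columns grow to the right and rows downward; lengths in m; the calibration is good to about 2 mm. A picture is of the moment at which its call begins. camera_info takes no time and is no camera call.
A pose or a line that the arm cannot do raises r.Unreachable and nothing moves.
- r.sign_off(): hands the job in; it is judged then, once.
Readings, each from a call of its own:
- r.get_t(): time.
- r.get_q(): joint angles.
- r.get_qvel(): joint speeds.
- r.get_joint_efforts(): joint torques, N m.
- r.get_ee_pos(): TCP position.
- r.get_ee_rot(): TCP orientation.
- r.get_contact_force(): force on the tool from outside, world axes, zero at the start.
- r.get_torque(): the same for the moment, N m.
- r.get_grip_width(): finger opening in m.
- r.get_grip_force(): force on a finger pad.
Only numpy, scipy, OpenCV 4.12 (cv2) and the standard library are available. Lean on these libraries where they do the work, as an engineer would, in place of code of your own. Each camera call takes 0.05 s, during which the arm holds its last target. There are 200 camera calls.

## Working session

There is one attempt and no reset: what is moved stays moved. The work goes in short steps, each a Python script; the robot and the scene stay as the last script left them, time stands still between calls to the robot, and variables do not carry over. Pictures are saved under pics/ and viewed, at most 10 in all, crops included, and the job is handed in when it is done.

```bash
ls; mkdir -p pics; cat > h.py <<'E'
import numpy as np, cv2
from rig import r
def save(n,im): cv2.imwrite(f"pics/{n}.png",cv2.cvtColor(im,cv2.COLOR_RGB2BGR))
def cloud(name,d):
    c=r.camera_info(name);K=np.array(c["K"]);E=np.array(c["extrinsics"])
    v,u=np.indices(d.shape)
    P=np.stack([(u-K[0,2])/K[0,0]*d,(v-K[1,2])/K[1,1]*d,d],-1)
    return P@E[:3,:3].T+E[:3,3]
E
python3 - <<'E'
from h import *
for n in("scene","top"):
    im,d=r.grab_frame(n); save(n+"0",im); np.savez(f"{n}0.npz",im=im,d=d,P=cloud(n,d))
    c=r.camera_info(n);print(n,np.round(c["K"],1).tolist(),np.round(c["extrinsics"],3).tolist())
E
```

```text
pics
scene [[374.9, 0.0, 248.4], [0.0, 374.9, 191.4], [0.0, 0.0, 1.0]] [[-0.727, -0.338, 0.598, -0.072], [-0.686, 0.386, -0.617, 0.6], [-0.022, -0.859, -0.512, 0.663], [0.0, 0.0, 0.0, 1.0]]
top [[425.3, 0.0, 253.3], [0.0, 425.3, 189.7], [0.0, 0.0, 1.0]] [[-0.001, -0.986, 0.166, 0.359], [-1.0, -0.001, -0.009, -0.058], [0.009, -0.166, -0.986, 1.414], [0.0, 0.0, 0.0, 1.0]]
```

View pics/scene0.png

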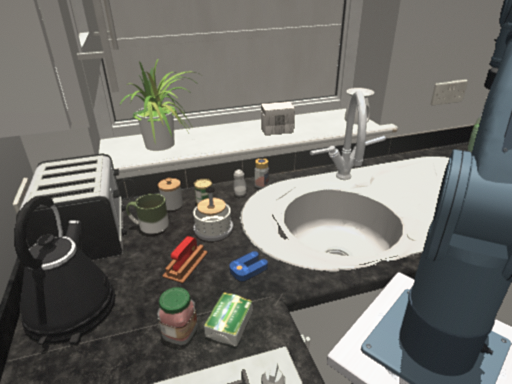

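View pics/top0.png

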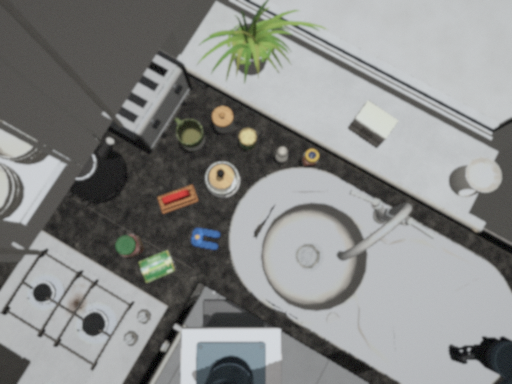

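The scene view shows the press at (212,218), red in the stand at (183,250), blue at (248,264), jam (177,315) and butter (228,318). The top view shows the press at (221,179), red at (178,197), and blue at (205,238) with its mouth to the right. The mug, tin and spices stand behind the press.

```bash
cat >> h.py <<'E'
def masks(im):
    h=cv2.cvtColor(im,cv2.COLOR_RGB2HSV); H,S,V=[h[...,i].astype(int) for i in range(3)]
    return dict(blue=(abs(H-108)<10)&(S>150)&(V>60), red=((H<5)|(H>174))&(S>180)&(V>70), wood=(H>5)&(H<22)&(S>70)&(V>60))
def zoom(n,im,x0,y0,w,h,k): save(n,cv2.resize(im[y0:y0+h,x0:x0+w],None,fx=k,fy=k,interpolation=cv2.INTER_CUBIC))
E
python3 - <<'E'
from h import *
for n,(x0,y0,x1,y1) in dict(scene=(150,150,275,290),top=(150,150,245,260)).items():
    f=np.load(n+"0.npz"); im,d,P=f["im"],f["d"],f["P"]
    roi=np.zeros(d.shape,bool); roi[y0:y1,x0:x1]=1
    for k,m in masks(im).items():
        m=m&roi&(d>0)
        nn,lab,st,ce=cv2.connectedComponentsWithStats(m.astype(np.uint8))
        for i in range(1,nn):
            if st[i,4]<25: continue
            Q=P[lab==i]; z=np.percentile(Q[:,2],[5,50,95]); top=Q[Q[:,2]>z[2]-.012]
            (c,s,a)=cv2.minAreaRect((top[:,:2]*1000).astype(np.float32))
            print(n,k,st[i],"z",z.round(3),"rect mm",np.round(c,1),np.round(s,1),round(a,1),"mean",top.mean(0).round(4))
    m=roi&(P[...,2]>.12)&(P[...,2]<.2)&(d>0); Q=P[m]
    print(n,"high pts",len(Q),Q.mean(0) if len(Q) else 0, Q[:,2].max() if len(Q) else 0)
s=np.load("scene0.npz")["im"];t=np.load("top0.npz")["im"]
a=cv2.resize(s[185:295,150:280],None,fx=4,fy=4,interpolation=2)
b=cv2.resize(t[150:260,150:250],None,fx=4,fy=4,interpolation=2)
b=b[:,:280]; a=a[:,:520]; save("z0",np.hstack([a,b]))
E
```

```text
scene blue [231 261  17  12  76] z [0.021 0.022 0.024] rect mm [440.5 112.8] [30.5 50. ] 78.1 mean [0.4404 0.1122 0.022 ]
scene red [172 237  22  22 177] z [0.062 0.067 0.069] rect mm [564.9 186.1] [19.4 80.7] 20.8 mean [0.5625 0.1905 0.0669]
scene red [173 251  17  19  74] z [0.023 0.029 0.038] rect mm [558.6 194.8] [17.9 53.7] 9.4 mean [0.5594 0.1994 0.0301]
scene wood [255 158  14  11 117] z [0.073 0.092 0.1  ] rect mm [ 692.2 -253.4] [41.5 40.2] 37.4 mean [ 0.6884 -0.2507  0.0955]
scene wood [157 177  24  15 262] z [0.05  0.083 0.098] rect mm [831.5  35.8] [35.3 15.4] 32.2 mean [0.8266 0.0334 0.0952]
scene wood [256 177   8   9  58] z [0.016 0.028 0.045] rect mm [ 684.6 -238.5] [24.4  9. ] 20.6 mean [ 0.6815 -0.2401  0.0399]
scene wood [193 178  20  11 107] z [0.027 0.072 0.075] rect mm [707.6 -21.2] [ 55. 186.] 62.1 mean [ 0.7593 -0.0482  0.0741]
scene wood [197 197  29  18 368] z [0.014 0.087 0.089] rect mm [626.5  32.2] [77.1 77.2] 56.3 mean [0.6229 0.036  0.087 ]
scene wood [162 244  46  39 730] z [0.003 0.017 0.031] rect mm [566.9 181.9] [ 44.9 116.4] 19.3 mean [0.5535 0.1924 0.0279]
scene high pts 1056 [ 0.84566806 -0.07252816  0.13204117] 0.14666774225360824
top wood [209 165  24  23 396] z [0.081 0.086 0.14 ] rect mm [626.8  30.1] [22.6 21.8] 1.0 mean [0.6282 0.0301 0.1413]
top wood [156 184  43  31 600] z [-0.002  0.011  0.034] rect mm [566.6 180.8] [ 44.6 113.9] 20.1 mean [0.5633 0.1763 0.0316]
top high pts 55 [0.62650256 0.03047956 0.14159588] 0.14895469274749606
```

View pics/z0.png

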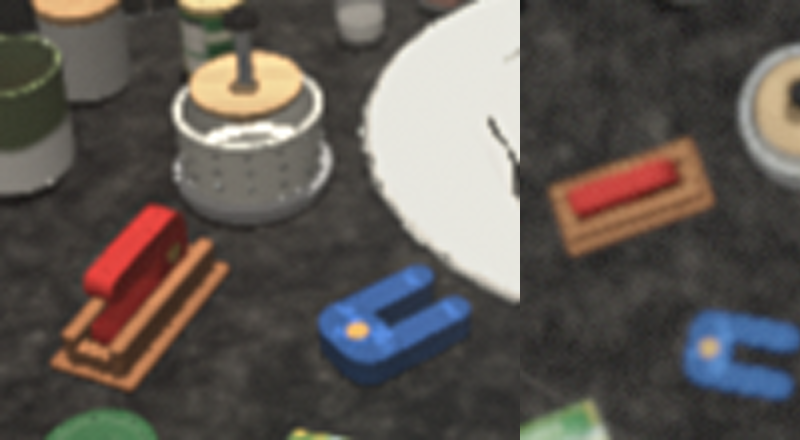

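The crops show a yellow spot at blue's closed end, with its mouth toward -y. Red has a similar spot at its far right end (about (193,248) in the full frame), so red's mouth likely faces +y. Next I'll get precise poses.

```bash
cat >> h.py <<'E'
def bluepose(roi_s=(215,240,285,290),roi_t=(185,220,230,255),data=None,col="blue"):
    """flat weight: masks of both views, points on top face; returns per view centre, mouth dir"""
    out=[]
    for n,(x0,y0,x1,y1) in dict(scene=roi_s,top=roi_t).items():
        im,d,P=data[n]; h=cv2.cvtColor(im,cv2.COLOR_RGB2HSV); H=h[...,0].astype(int)
        m=((abs(H-108)<14) if col=="blue" else ((H<8)|(H>170)))&(h[...,1]>110)
        spot=(H>12)&(H<32)&(h[...,1]>90)
        roi=np.zeros(d.shape,bool); roi[y0:y1,x0:x1]=1
        m=(m&roi&(d>0)).astype(np.uint8)
        nn,lab,st,ce=cv2.connectedComponentsWithStats(m); i=1+st[1:,4].argmax(); m=lab==i
        zt=np.percentile(P[m][:,2],80); t=m&(P[...,2]>zt-.007)
        # cast pixel rays on plane z=zt (less noisy)
        c=r.camera_info(n);E=np.array(c["extrinsics"]); o=E[:3,3]
        D=P[t]-o; Q=o+D*((zt-o[2])/D[:,2])[:,None]
        (cc,s,a)=cv2.minAreaRect((Q[:,:2]*1000).astype(np.float32)); 
        if s[0]<s[1]: a+=90
        s=sorted(s)
        ax=np.array([np.cos(np.radians(a)),np.sin(np.radians(a))])
        hull=cv2.convexHull(m.astype(np.uint8)*0+0) if 0 else None
        sp=P[spot&roi&(P[...,2]>zt-.008)&(np.hypot(P[...,0]-cc[0]/1000,P[...,1]-cc[1]/1000)<.045)]
        if len(sp):
            sp=np.median(sp,0); 
            if (sp[:2]*1000-cc)@ax>0: ax=-ax
        print(n,col,"n",t.sum(),"zt",zt.round(4),"c",np.round(cc,1),"size",np.round(s,1),"mouth ang",np.degrees(np.arctan2(ax[1],ax[0])).round(1),"spot",np.round(sp,4) if len(sp) else None)
def data0(load=False):
    o={}
    for n in("scene","top"):
        if load: f=np.load(n+"0.npz"); o[n]=(f["im"],f["d"],f["P"])
        else: im,d=r.grab_frame(n); o[n]=(im,d,cloud(n,d))
    return o
E
python3 - <<'E'
from h import *
D=data0(True)
bluepose(data=D)
bluepose((160,230,210,285),(155,180,202,215),D,"red")
im,d,P=D["scene"];
h=cv2.cvtColor(im,cv2.COLOR_RGB2HSV)
for y in range(240,262,2): print([ (int(a),int(b)) for a,b in h[y,182:200:2,:2]])
print("spotpx",P[248,193].round(3))
im,d,P=D["top"]
for nm,(u,v) in dict(mug=(190,135),tin=(248,137),salt=(282,154),spice=(311,156),jam=(126,245),butter=(156,266),tapfoot=(383,208),spout=(345,254),wood2=(222,117),rim=(232,240)).items(): print(nm,np.nanmedian(P[v-2:v+3,u-2:u+3].reshape(-1,3),0).round(3))
print(r.get_ee_rot().round(3).tolist())
E
```

```text
scene blue n 474 zt 0.0226 c [431.1  89.1] size [65.2 92.4] mouth ang -100.2 spot [0.4419 0.1119 0.022 ]
top blue n 336 zt 0.023 c [434.5  85. ] size [59.5 88.7] mouth ang -101.2 spot [0.4405 0.1122 0.0213]
scene red n 210 zt 0.0672 c [562.1 189.4] size [24.9 87.3] mouth ang 110.1 spot None
top red n 158 zt 0.068 c [565.7 180.7] size [20.6 84.1] mouth ang 108.9 spot None
[(3, 128), (1, 183), (1, 184), (1, 184), (1, 186), (1, 179), (4, 173), (5, 94), (15, 25)]
[(1, 185), (1, 184), (1, 185), (1, 185), (1, 183), (2, 167), (2, 169), (4, 128), (23, 18)]
[(1, 184), (1, 182), (1, 185), (1, 181), (2, 162), (2, 171), (2, 175), (1, 136), (18, 23)]
[(1, 185), (1, 184), (1, 185), (1, 168), (2, 171), (5, 163), (14, 139), (6, 153), (12, 132)]
[(1, 186), (1, 186), (2, 164), (1, 166), (2, 169), (14, 146), (15, 137), (8, 152), (12, 140)]
[(1, 185), (2, 168), (2, 166), (2, 171), (1, 169), (8, 142), (9, 149), (11, 140), (12, 140)]
[(2, 171), (1, 162), (1, 175), (1, 178), (2, 172), (6, 156), (11, 142), (11, 139), (12, 137)]
[(2, 169), (2, 181), (1, 180), (1, 181), (4, 171), (11, 142), (12, 140), (12, 139), (12, 124)]
[(1, 175), (1, 183), (1, 183), (2, 177), (10, 145), (12, 139), (11, 140), (12, 117), (12, 133)]
[(1, 181), (0, 173), (1, 186), (11, 146), (12, 141), (11, 142), (12, 121), (11, 125), (11, 135)]
[(1, 183), (1, 186), (9, 149), (12, 140), (12, 138), (11, 126), (12, 123), (11, 137), (12, 138)]
spotpx [0.566 0.154 0.04 ]
mug [0.786 0.145 0.008]
tin [ 0.761 -0.054  0.07 ]
salt [ 0.699 -0.163  0.085]
spice [ 0.69  -0.254  0.097]
jam [0.408 0.319 0.1  ]
butter [0.345 0.238 0.038]
tapfoot [ 0.523 -0.478  0.09 ]
spout [ 0.378 -0.314  0.265]
wood2 [0.822 0.031 0.087]
rim [ 0.428 -0.001  0.005]
[[0.975, 0.221, -0.0], [0.221, -0.975, 0.002], [-0.0, -0.002, -1.0]]
```

```bash
cat >> h.py <<'E'
def R(phi,tilt=0):
    """tool down, tool x at azimuth phi; tilt about tool x (deg)"""
    p=np.radians(phi);c,s=np.cos(p),np.sin(p)
    B=np.array([[c,s,0],[s,-c,0],[0,0,-1.]])
    t=np.radians(tilt); return B@np.array([[1,0,0],[0,np.cos(t),-np.sin(t)],[0,np.sin(t),np.cos(t)]])
def dv(a): a=np.radians(a); return np.array([np.cos(a),np.sin(a),0])
def st(*a): print(*a,"t",round(r.get_t(),2),"p",np.round(r.get_ee_pos(),4),"w",round(r.get_grip_width(),4),"F",np.round(r.get_contact_force(),1))
E
python3 - <<'E'
from h import *
print(r.ik([.5,.12,.05],R(90,30)),r.ik([.5,.12,.05],R(90,-30)))
r.movep([0.144,-0.634,0.5],R(12.8)); st("up")
b=np.array([.434,.0855,0])-.006*dv(-101)
r.movep(b+[0,0,.4],R(79)); st("over")
r.movep(b+[0,0,.07],R(79)); st("near")
print(r.movel(b+[0,0,.0],.1,stop_force=8)); st("down")
r.clamp(); st("clamp")
r.movel(b+[0,0,.06],.15); st("lift")
E
```

```text
[  7.78801248  54.62460886 -34.23170443  87.80678612  17.66818641
  74.11468164 -30.48249464] [  24.15962003   50.43698108  -61.72648056  134.71430356  112.15166108
   53.75384946 -119.01398629]
up t 1.14 p [ 0.144  -0.6337  0.4979] w 0.0856 F [-0.2 -0.3 -0.5]
over t 3.92 p [0.4356 0.0906 0.4   ] w 0.0855 F [-0.1  0.4  1. ]
near t 5.17 p [0.4366 0.0914 0.0709] w 0.0857 F [ 0.8  0.3 -0.2]
False
down t 6.02 p [4.356e-01 9.150e-02 4.000e-04] w 0.0856 F [0.2 0.2 0.9]
clamp t 6.4 p [0.4357 0.0914 0.0009] w 0.0587 F [-1.2 -0.9  9.2]
lift t 6.95 p [0.4347 0.0909 0.0596] w 0.0584 F [ 0.9 -0.2 -6.2]
```

```bash
cat >> h.py <<'E'
STEM=np.array([.6268,.0305,0])
E
python3 - <<'E'
from h import *
d=dv(-100); s=STEM-.080*d-.006*d
r.movep(s+[0,0,.19],R(80)); st("above")
r.movel(s+[0,0,.091],.15); st("level")
D=data0()
a=D["scene"][0][160:270,150:280]; b=D["top"][0][150:250,170:260]
save("z1",np.hstack([cv2.resize(a,(468,396),interpolation=2),cv2.resize(b,(330,396),interpolation=2)]))
E
```

```text
above t 7.92 p [0.6396 0.115  0.1877] w 0.0588 F [ 0.1  0.5 -5.6]
level t 8.72 p [0.6424 0.1157 0.0919] w 0.0584 F [ 0.2  0.1 -5.1]
```

View pics/z1.png

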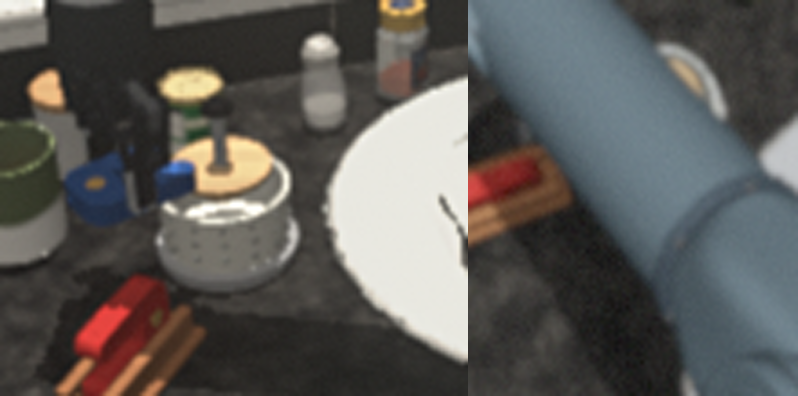

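Blue is level beside the platform with its prongs toward the stem, at about (175,178) in the crop, and the red spot at the -y end is confirmed. I'll slide blue in now.

```bash
python3 - <<'E'
from h import *
d=dv(-100); p=r.get_ee_pos()
print(r.movel(STEM-.006*d+.006*d+[0,0,.091],.08,stop_force=8)); st("in")
o=r.get_ee_pos()+.006*d; print("origin rel stem along/lat mm",1000*((o-STEM)@d),1000*((o-STEM)@dv(-10)))
D=data0(); a=D["scene"][0][160:270,150:280]; save("z2",cv2.resize(a,(650,550),interpolation=2))
E
```

```text
True
in t 9.8 p [0.627  0.034  0.0902] w 0.0587 F [ 1.7  1.8 -4.8]
origin rel stem along/lat mm 2.495040077063474 -0.39869031765079416
```

View pics/z2.png

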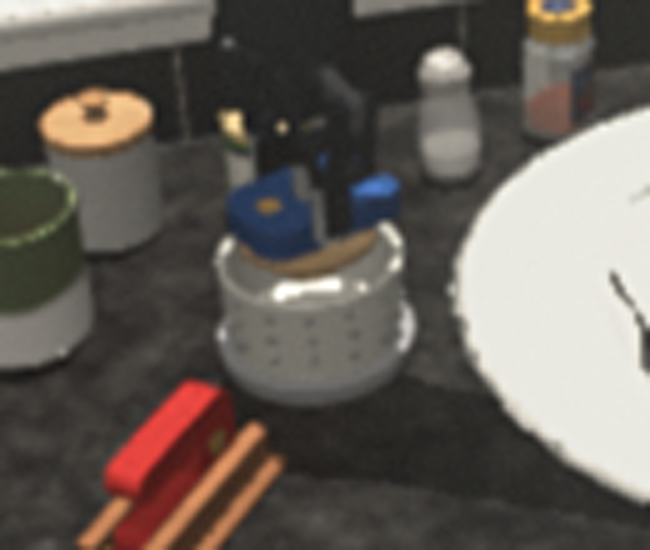

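Blue is over the platform with the stem at the bottom of its slot. I'll lower, release, and then pick red.

```bash
python3 - <<'E'
from h import *
p=r.get_ee_pos()
print(r.movel(p+[0,0,-.012],.04,stop_force=3)); st("low")
r.gripper_open(); st("open")
p=r.get_ee_pos(); r.movel(p+[0,0,.11],.2); st("up")
rd=np.array([.566,.181,0])
r.movep(rd+[0,0,.2],R(109)); st("over red")
D=data0()
bluepose((185,180,235,240),(195,150,245,205),D)
im,d,P=D["top"]; m=(P[...,2]>.11)&(P[...,2]<.16)&(np.hypot(P[...,0]-.627,P[...,1]-.03)<.025); print("top knob",m.sum(),P[m].mean(0).round(4),P[m][:,2].max().round(3) if m.any() else 0)
a=D["scene"][0][160:270,150:280]; b=D["top"][0][150:250,170:260]
save("z3",np.hstack([cv2.resize(a,(468,396),interpolation=2),cv2.resize(b,(330,396),interpolation=2)]))
E
```

```text
True
low t 10.15 p [0.6263 0.0342 0.0825] w 0.0588 F [ 1.6  0.6 -1.5]
open t 10.54 p [0.626  0.0345 0.0834] w 0.0857 F [0.2 0.6 0.3]
up t 11.24 p [0.6253 0.0341 0.1923] w 0.0855 F [-0.2 -0.4 -0.7]
over red t 11.92 p [0.5653 0.1811 0.1989] w 0.0853 F [ 0.5 -0.7 -0.1]
scene blue n 293 zt 0.1021 c [619.9  32.8] size [68.9 91.8] mouth ang -99.8 spot [0.6326 0.054  0.1008]
top blue n 254 zt 0.1031 c [623.   29.4] size [56.8 83.5] mouth ang -100.4 spot [0.6284 0.0545 0.1036]
top knob 55 [0.6267 0.0306 0.1359] 0.144
```

View pics/z3.png

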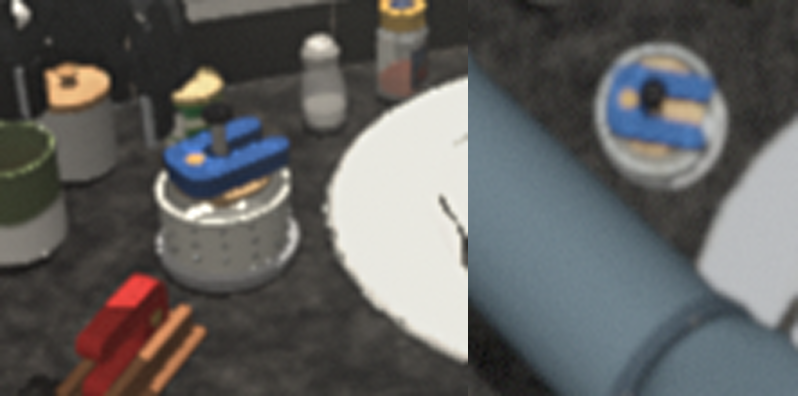

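Blue lies home and flat on the platform, with the stem at its slot bottom ((652,95) in the right crop). Next I'll pinch red, carry it to the free spot, tilt it and let it fall.

```bash
python3 - <<'E'
from h import *
rd=np.array([.566,.181,0])
print(r.movel(rd+[0,0,.036],.15,stop_force=10)); st("down")
r.clamp(); st("clamp")
z0=r.get_ee_pos()[2]
r.movel(rd+[0,0,.13],.15); st("lift")
r.movep([.43,.12,.15],R(100)); st("over")
Rt=R(100,30); E=np.array([.42,.12,.002])
T=E-(z0-.006)*Rt[:,2]-.010*Rt[:,1]
print("T",T,r.ik(T+[0,0,.06],Rt),r.ik(T,Rt))
r.movep(T+[0,0,.06],Rt); st("tilted")
print(r.movel(T-[0,0,.004],.08,stop_force=3)); st("touch")
D=data0(); a=D["scene"][0][185:335,180:310]; save("z4",cv2.resize(a,(520,600),interpolation=2))
E
```

```text
False
down t 13.26 p [0.5667 0.1814 0.037 ] w 0.0853 F [ 0.  -0.1  0.3]
clamp t 13.87 p [0.5662 0.1811 0.0363] w 0.0193 F [ 0.  -0.9  3.3]
lift t 14.64 p [0.5652 0.1803 0.1289] w 0.0191 F [-0.6 -0.1 -5.8]
over t 15.29 p [0.4296 0.1195 0.1497] w 0.0193 F [-0.   0.2 -3.8]
T [0.42637836 0.12112468 0.03321806] [ 13.90437334  50.8474165  -47.6595726   98.3758204   25.59292621
  76.21319431 -34.05361683] [ 12.4393252   56.00261387 -45.19513677  98.54644696  29.03338859
  71.62332163 -35.18268524]
tilted t 15.86 p [0.4267 0.1224 0.0925] w 0.019 F [-0.9  1.  -5. ]
True
touch t 16.6 p [0.4257 0.1207 0.031 ] w 0.0194 F [ 1.3 -0.5  5.9]
```

View pics/z4.png

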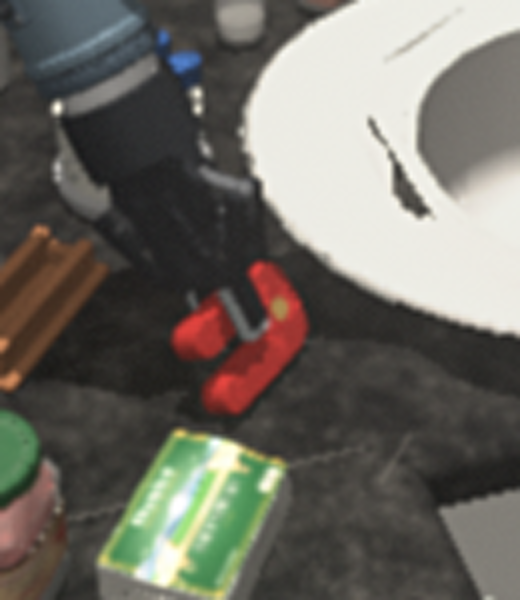

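Red is tilted 30° and touching the worktop on its lower edge, mouth to +y. I'll release it.

```bash
python3 - <<'E'
from h import *
r.gripper_open(); st("open")
Rt=r.get_ee_rot(); p=r.get_ee_pos()
r.movel(p-.09*Rt[:,2],.12); st("back")
r.movep([.60,.17,.25],R(90)); st("away")
D=data0(); a=D["scene"][0][185:335,180:310]
bluepose((205,230,270,300),(175,210,230,262),D,"red")
bluepose((185,180,235,240),(195,150,245,205),D)
b=D["top"][0][140:290,120:250]
save("z5",np.hstack([cv2.resize(x,(400,462),interpolation=2) for x in(a,b)]))
E
```

```text
open t 17.36 p [0.4253 0.12   0.0303] w 0.0852 F [ 0.7 -0.8 -1.5]
back t 18.26 p [0.4691 0.1277 0.1077] w 0.0848 F [ 1.   0.2 -0.1]
away t 19.05 p [0.5987 0.1687 0.248 ] w 0.0857 F [-0.3 -0.5 -0.6]
scene red n 521 zt 0.0223 c [445.9 127.1] size [64.6 94.1] mouth ang 99.7 spot [0.4535 0.0991 0.0221]
top red n 55 zt 0.0207 c [424.3 147.6] size [19.4 32.7] mouth ang 90.0 spot None
scene blue n 288 zt 0.102 c [621.4  33.2] size [66.7 93.1] mouth ang -99.2 spot [0.6316 0.0553 0.1019]
top blue n 246 zt 0.1038 c [622.9  29.3] size [56.8 83.4] mouth ang -100.4 spot [0.6285 0.0547 0.0999]
```

View pics/z5.png

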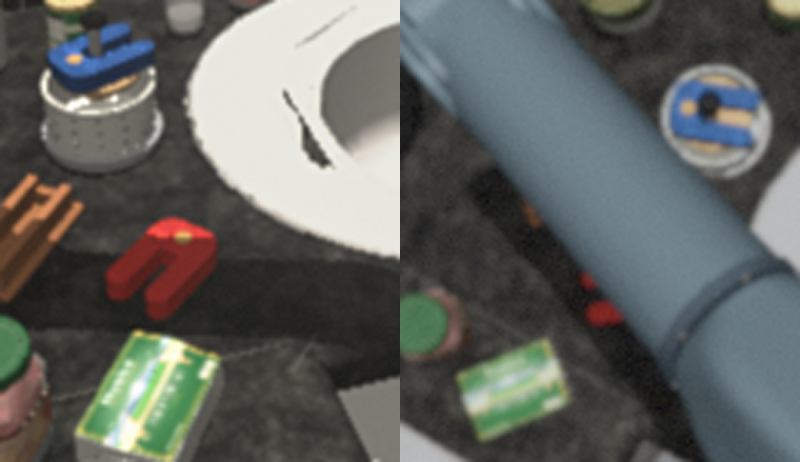

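Red lies flat at about (0.449,0.125) with its mouth at 100°. Next I'll regrasp it and move to the -y side of the press.

```bash
python3 - <<'E'
from h import *
b=np.array([.449,.1245,0])-.006*dv(99.7)
r.movep(b+[0,0,.08],R(99.7)); st("near")
print(r.movel(b,.1,stop_force=8)); st("down")
r.clamp(); st("clamp")
r.movel(b+[0,0,.2],.25); st("lift")
d=dv(80); s=STEM-.086*d
r.movep(s+[0,0,.21],R(80)); st("above")
r.movel(s+[0,0,.104],.15); st("level")
D=data0(); im,dd,P=D["scene"]
a=im[160:270,150:280]
save("z6",cv2.resize(a,(650,550),interpolation=2))
E
```

```text
near t 20.07 p [0.4516 0.1193 0.0805] w 0.0851 F [ 0.1 -0.4  0.2]
False
down t 21.02 p [4.504e-01 1.188e-01 4.000e-04] w 0.0854 F [-0.6  0.1  0.4]
clamp t 21.41 p [0.4504 0.1186 0.0008] w 0.0585 F [-1.6 -0.7  7.2]
lift t 22.36 p [0.4489 0.1178 0.1986] w 0.0587 F [-0.1 -0.7 -4.4]
above t 23.3 p [ 0.6111 -0.053   0.2089] w 0.0585 F [-0.3  0.6 -4.1]
level t 24.16 p [ 0.6127 -0.0538  0.105 ] w 0.0584 F [ 0.3 -1.  -3.1]
```

View pics/z6.png

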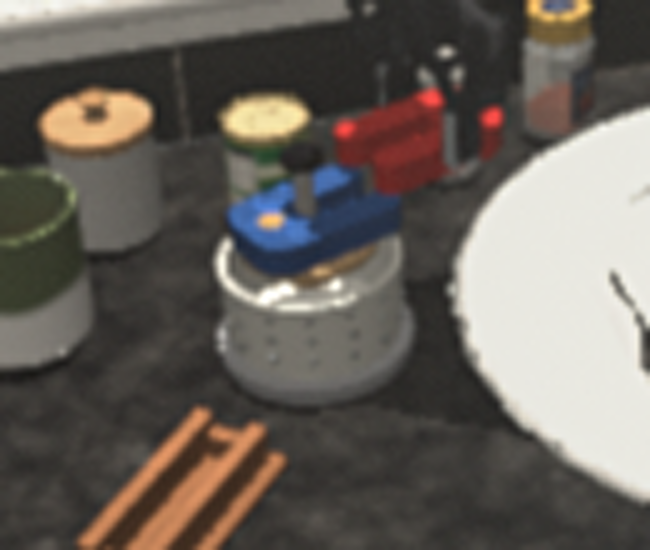

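Red is level above blue, its prongs at (345,130) toward the stem and below the knob. I'll slide it in, lower it and release.

```bash
python3 - <<'E'
from h import *
d=dv(80)
hit=r.movel(STEM+.004*d+[0,0,.104],.08,stop_force=8); st("in",hit)
o=r.get_ee_pos()+.006*d; al=1000*((o-STEM)@d); print("along/lat mm",al,1000*((o-STEM)@dv(-10)))
if hit and al>-1:
    p=r.get_ee_pos()
    print(r.movel(p+[0,0,-.014],.04,stop_force=3)); st("low")
    r.gripper_open(); st("open")
    p=r.get_ee_pos(); r.movel(p+[0,0,.12],.2); st("up")
    r.movep([.5,.25,.35],R(90)); st("away")
    D=data0(); im=D["scene"][0]; a=im[130:280,130:290]; b=D["top"][0][110:260,150:280]
    bluepose((185,170,245,240),(195,145,245,205),D,"red"); bluepose((185,170,245,240),(195,145,245,205),D)
    save("z7",np.hstack([cv2.resize(a,(440,412),interpolation=2),cv2.resize(b,(357,412),interpolation=2)]))
else:
    a=r.grab_frame("scene")[0][160:270,150:280]; save("z7",cv2.resize(a,(650,550)))
E
```

```text
in True t 25.24 p [0.6253 0.0286 0.1028] w 0.0586 F [-1.  -0.1 -4.7]
along/lat mm 3.871574628902497 -1.169626341174657
True
low t 25.46 p [0.6243 0.0285 0.0985] w 0.0587 F [ 1.7  0.3 -3.2]
open t 25.85 p [0.624  0.0283 0.099 ] w 0.0855 F [-0.  -0.6 -0.1]
up t 26.6 p [0.6233 0.0278 0.2178] w 0.0856 F [-0.1  0.2  0. ]
away t 27.7 p [0.5012 0.2477 0.3488] w 0.0852 F [-0.2 -0.9 -1.2]
scene red n 316 zt 0.117 c [620.6  37.5] size [68.4 92.2] mouth ang 80.1 spot [0.6211 0.0075 0.1169]
top red n 374 zt 0.1179 c [624.   33.8] size [59.8 88.4] mouth ang 80.5 spot [0.6204 0.0083 0.1154]
scene blue n 24 zt 0.0888 c [602.8  68.8] size [15.3 29.5] mouth ang 61.9 spot None
top blue n 2 zt 0.0965 c [632.7  69.3] size [0.  3.2] mouth ang 1.0 spot [0.628  0.0551 0.0955]
```

View pics/z7.png

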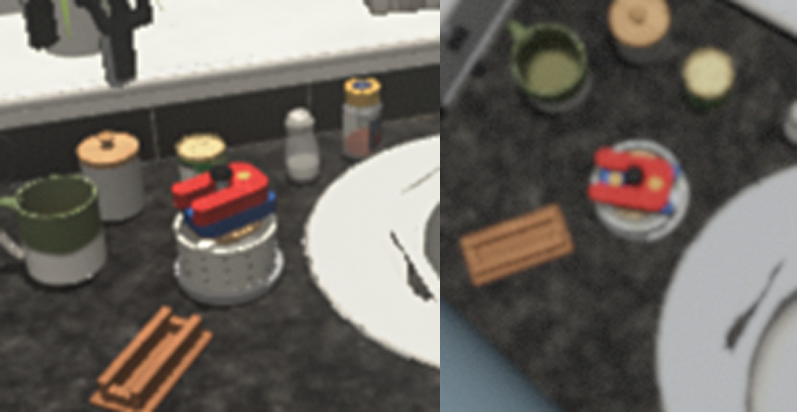

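Both weights are stacked flat with opposite slots: red's mouth at 80°, blue's at -100°. Red's centre is about 4 mm from the stem, and the bystanders are in place.

```bash
python3 -c "
from h import *
print(r.sign_off()); st()"
```

```text
the job is handed in; nothing more can be done
None
the job is handed in; nothing more can be done
```

Both weights are on the press, blue below and red above, flat with their slots turned to opposite sides; no bystander looked moved in the last pictures, and I handed the job in at about 28 s without seeing a verdict.

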